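# Scrape down the punching plate and rack the filters

## Robot

A 6-joint arm with a two-finger parallel gripper is mounted at the origin on the work surface. World frame = base frame: x ahead of the robot, y to its left, z up, the work surface at z = 0. Lengths are in m, angles in rad, forces in N, time in s.
With the tool pointing down it reaches from about 0.25 to 0.775 m from the base axis. Payload 8.9 kg.
Tool frame: the origin (TCP) lies midway between the tips of the shut fingers; the grasp point (between the pads) lies 19 mm behind it; y points along the fingers, x is the direction in which the jaws open and shut, and the axes are right-handed (so a half turn about y gives the same grasp; the last joint's range is limited). The gripper opens to 85 mm and grips with 20 to 120 N. Pads are 22 mm wide; open, the fingers measure 114 mm over their backs; the gripper's body (76 mm by 85 mm) begins 54 mm behind the grasp point. The pads swing forward as they close: fully open they stand 13 mm farther back than shut.
Start: joints at [-1.329, 0.291, -0.153, 1.127, 0, 1.431], TCP at [0.195, -0.487, 0.231] pointing down, gripper open.
Joint ranges: [-2.52, 2.52], [-0.91, 1.74], [-1.3, 1.37], [-1.96, 2.02], [-1.52, 1.47], [-3.14, 3.14]. Speed limits (rad/s): [2.22, 2.22, 2.79, 3.14, 3.14, 3.14].

## Interface

Orientations are given as a unit quaternion [w, x, y, z].
In Python, from rig import bot, solver, read_state, optics, ticket gives the robot as it stands. The module is installed in compiled form; this text tells all that it offers. Calls block until the motion is done:
- bot.goto(position, orientation): joint-space move of the TCP to a pose.
- bot.servo_line(position, attitude=None, feed=0.15, force_limit=None): straight line of the TCP; attitude=None keeps the orientation; feed is the mean speed in m/s. With force_limit (N) it stops when the force on the tool has changed by that much, and returns True; else False.
- bot.goto_joints(angles): joint-space move.
- bot.gripper_to(opening): opening from 0.0 (shut) to 1.0 (fully open); the grip force is fixed at half the most; returns when the fingers have stopped.
- bot.sleep(seconds).
- solver.solve_ik(position, orientation): joint angles nearest the present ones, or None.
- read_state(): the state.
- optics.camera(name): name is "side" or "top"; returns a dict with "pixels" (480x640x3 uint8, blue, green, red), "vertical_fov" (degrees; the focal length in pixels is half the picture's height over the tangent of half this angle, whatever the lens; pixels are square), "cx", "cy" (the principal point, pixels), "k1" (the pictures are not rectified: a ray, as slopes to the right and down, at radius r is drawn at 1 + k1 r^2 times it, then the intrinsics apply), "R" (3x3) and "t" (3): a world point X has camera coordinates R X + t. Camera axes: x right, y down, z forward; pixel columns grow to the right and rows downward; lengths in m; the calibration is good to about 2 mm. A picture is of the moment at which its call begins. There is no depth.
A pose or a line that the arm cannot do raises bot.Unreachable and nothing moves.
- ticket.finish_job(): hands the job in, once; it reports no verdict.
The state is a dict: "clock": time; "q": joint angles; "joint_vel": joint speeds; "tau": joint torques, N m; "ee_pos": TCP position; "tcp_rot": TCP orientation; "wrist_force": force on the tool from outside, world axes, zero at the start; "wrist_torque": the same for the moment, N m; "gripper_width": opening from 0.0 (shut) to 1.0 (fully open).
Only numpy, scipy, OpenCV 4.12 (cv2) and the standard library are available. Lean on these libraries where they do the work, as an engineer would, in place of code of your own. Each camera call takes 0.05 s, during which the arm holds its last target. There are 200 camera calls.

## Task

Clear up after the punching job: take the scraper block and with it push all the brass punchings off the grey plate, over its open edge into the catch tray, never touching these sharp pieces with the fingers. Then stand the scraper upright on the narrow ledge along the plate's far side, and only after that lay every amber filter that is there flat on the sloped display rack, each on the wood itself and none on top of another. Leave the other things on the counter where they are.

Things in the scene. Friction and masses are not known exactly. Their poses are not given: they have to be found in the camera images.
- plate: Fixed grey steel plate with the punchings on it. Origin on the counter under its middle; its +y points to its open edge and the tray, +x to its far side with the ledge. Top is 50 mm up, clear from x -105 to 105, y -114 to 120 mm. Rims: -x side and -y back end 14 mm high, +x side 25 mm; the +y end is open. No punching starts beyond y = -55 towards the back, so the scraper fits behind them.
- tray: Aluminium catch tray under the plate's open edge, fixed to the plate. Origin on the counter in the tray's middle, at y = +166 mm of the plate, same axes. Inside 229 mm (x) by 106 mm (y), floor 4 mm up; the wall under the plate's edge is 40 mm high, far wall and sides 64 mm.
- ledge (a point): Middle of the top of the narrow aluminium ledge along the plate's +x side, 75 mm above the counter, at x = +138 mm of the plate, same axes. The ledge is 54 mm wide (x), 200 mm long (y); the plate's rim is flush beside it and adds 6 mm of width.
- scraper: Wooden scraper block with a steel sole, about 250 g, standing on its sole on the counter. Origin at the middle of the sole, z up. Block 96 mm (its x) by 50 mm (y) by 28 mm high; on top a grip rib 76 mm (x) by 24 mm (y), from 28 to 64 mm above the sole, to be pinched across y. Its long sides push the punchings.
- rack_face: Sloped face of the fixed wooden display rack. Origin at the middle of the surface, 44 mm above the counter; z is the surface's normal, x points up the slope (away from the robot), y runs along the rack. The face is 136 mm (x) by 270 mm (y), inclined 0.30 rad; a lip 8 mm high stands along its low edge (x -68 to -74 mm).
- chip0: Brass punching: round blank 36 mm across, 6 mm thick, 45 g, lying on the plate, origin at the middle of its underside. Sharp: not to be touched with the fingers. May be absent.
- chip1: Brass punching: straight strip 54 by 16 mm (its x, y), 6 mm thick, with three holes, 45 g, lying on the plate, origin at the middle of its underside. Sharp: not to be touched with the fingers. May be absent.
- chip2: Brass punching: round blank 36 mm across, 6 mm thick, 45 g, lying on the plate, origin at the middle of its underside. Sharp: not to be touched with the fingers. May be absent.
- chip3: Brass punching: straight strip 54 by 16 mm (its x, y), 6 mm thick, with three holes, 45 g, lying on the plate, origin at the middle of its underside. Sharp: not to be touched with the fingers. May be absent.
- chip4: Brass punching: round blank 36 mm across, 6 mm thick, 45 g, lying on the plate, origin at the middle of its underside. Sharp: not to be touched with the fingers. May be absent.
- chip5: Brass punching: straight strip 54 by 16 mm (its x, y), 6 mm thick, with three holes, 45 g, lying on the plate, origin at the middle of its underside. Sharp: not to be touched with the fingers. May be absent.
- filter0: Amber glass filter in a steel rim, a disc 64 mm across and 12 mm thick, about 60 g, lying flat on the counter. Origin at its centre (mid thickness), z is the disc's axis; both faces are alike. May be absent.
- filter1: Amber glass filter in a steel rim, a disc 64 mm across and 12 mm thick, about 60 g, lying flat on the counter. Origin at its centre (mid thickness), z is the disc's axis; both faces are alike. May be absent.
- filter2: Amber glass filter in a steel rim, a disc 64 mm across and 12 mm thick, about 60 g, lying flat on the counter. Origin at its centre (mid thickness), z is the disc's axis; both faces are alike. May be absent.
- lens: Chrome screw-mount lens, upright, 66 mm across, 56 mm high, origin at its foot. Leave alone.
- ring_wrench: Brass retaining ring wrench, a bar 190 mm long, 14 mm high, lying along its x, origin under its middle. Leave alone.
- viewer: Grey plastic slide viewer, 100 by 90 by 78 mm, origin under its middle. Leave alone.
- camera: Black and chrome camera, 130 mm wide (its y), 90 mm high, origin under its middle. Leave alone.
- tin: Round metal film tin, 68 mm across, 45 mm high, origin under its middle. Leave alone.
Things that resemble listed ones, but are neither listed nor needed, are in the scene too. Leave any green or pink look-alike of the scraper alone.

How it is judged:
On the way, in this order (a step that is already met when the one before it is completed fails the run):
1. the scraper's sole is on the plate (x of scraper in the frame of plate between -0.105 and 0.105 m and y of scraper in the frame of plate between -0.12 and 0.13 m and z of scraper in the frame of plate between 0.045 and 0.058 m), for 0.2 s.
2. all the punchings lie in the tray (x of chip0 in the frame of tray between -0.115 and 0.115 m and y of chip0 in the frame of tray between -0.056 and 0.056 m and z of chip0 in the frame of tray between -0.005 and 0.044 m and x of chip1 in the frame of tray between -0.115 and 0.115 m and y of chip1 in the frame of tray between -0.056 and 0.056 m and z of chip1 in the frame of tray between -0.005 and 0.044 m and x of chip2 in the frame of tray between -0.115 and 0.115 m and y of chip2 in the frame of tray between -0.056 and 0.056 m and z of chip2 in the frame of tray between -0.005 and 0.044 m and x of chip3 in the frame of tray between -0.115 and 0.115 m and y of chip3 in the frame of tray between -0.056 and 0.056 m and z of chip3 in the frame of tray between -0.005 and 0.044 m and x of chip4 in the frame of tray between -0.115 and 0.115 m and y of chip4 in the frame of tray between -0.056 and 0.056 m and z of chip4 in the frame of tray between -0.005 and 0.044 m and x of chip5 in the frame of tray between -0.115 and 0.115 m and y of chip5 in the frame of tray between -0.056 and 0.056 m and z of chip5 in the frame of tray between -0.005 and 0.044 m), for 0.3 s.
3. the scraper stands on the ledge, before any filter is at the rack (x of scraper in the frame of ledge between -0.025 and 0.025 m and y of scraper in the frame of ledge between -0.075 and 0.075 m and z of scraper in the frame of ledge between -0.005 and 0.006 m and angle between scraper's own z axis and vertical below 0.12 rad and linear speed of scraper below 0.03 m/s and horizontal distance between each of filter0, filter1, filter2 and rack_face above 0.17 m), for 0.3 s.
4. every filter lies flat on the sloped face (x of filter0 in the frame of rack_face between -0.055 and 0.055 m and y of filter0 in the frame of rack_face between -0.125 and 0.125 m and z of filter0 in the frame of rack_face between 0.002 and 0.01 m and angle between the z axis of each of filter0, filter1, filter2 and the z axis of rack_face, either way round below 0.12 rad and linear speed of each of filter0, filter1, filter2 below 0.03 m/s and x of filter1 in the frame of rack_face between -0.055 and 0.055 m and y of filter1 in the frame of rack_face between -0.125 and 0.125 m and z of filter1 in the frame of rack_face between 0.002 and 0.01 m and x of filter2 in the frame of rack_face between -0.055 and 0.055 m and y of filter2 in the frame of rack_face between -0.125 and 0.125 m and z of filter2 in the frame of rack_face between 0.002 and 0.01 m), for 0.3 s.
At the end, for the whole second after the job is handed in: All punchings in the tray, origin under 44 mm (plate top 50 mm); scraper upright on the ledge, at rest, within 25 mm across and 75 mm along of its middle; every filter at rest flat (0.12 rad) on the sloped face itself, centre within 55 mm up/down and 125 mm along of the face's middle (all of step 2 and all of step 4 and x of scraper in the frame of ledge between -0.025 and 0.025 m and y of scraper in the frame of ledge between -0.075 and 0.075 m and z of scraper in the frame of ledge between -0.005 and 0.006 m and angle between scraper's own z axis and vertical below 0.12 rad and linear speed of scraper below 0.03 m/s); the robot touches nothing.
It fails at once if the fingers touch a punching (contact force between the fingers and chip0 above 1 N or contact force between the fingers and chip1 above 1 N or contact force between the fingers and chip2 above 1 N or contact force between the fingers and chip3 above 1 N or contact force between the fingers and chip4 above 1 N or contact force between the fingers and chip5 above 1 N).
It fails at once if another thing on the counter is moved more than 30 mm (distance of any of lens, ring_wrench, viewer, camera, tin from where it was at the start of the episode above 0.03 m).
Of chip0, chip1, chip2, chip3, chip4, chip5 only 4 to 6 are there at a start; the rules pass over those that are not, and their reading is None.
Of filter0, filter1, filter2 only 2 to 3 are there at a start; the rules pass over those that are not, and their reading is None.
At some moment in a run one of filter0, filter1, filter2 may be knocked a few centimetres aside while the robot is not near it.
Once in a run the grip may slacken for a moment while it holds something.
It also fails if it takes over 208 s, if anything falls off the work surface, if the arm or the gripper's body presses on something with over 40 N, if the wrist force passes 120 N, or if a joint passes its speed limit or range.

## Working session

There is one attempt and no reset: what is moved stays moved. The work goes in short steps, each a Python script; the robot and the scene stay as the last script left them, time stands still between calls to the robot, and variables do not carry over. Pictures are saved under pics/ and viewed, about 12 in all and at most 16, crops included, and the job is handed in when it is done.

```bash
mkdir -p pics; ls
python3 - <<'E'
from rig import bot, solver, read_state, optics
import cv2
for n in ("top","side"):
    c=optics.camera(n); cv2.imwrite(f"pics/{n}0.png",c["pixels"]); print(n,c["vertical_fov"],c["cx"],c["cy"],c["k1"],c["R"],c["t"])
s=read_state(); print(s["clock"],s["ee_pos"],s["tcp_rot"],s["gripper_width"])
E
```

```text
pics
top 43.94515217131459 309.60531112704155 238.72215475722555 0.01250041691189569 [[ 1.61385555e-04 -9.99919889e-01 -1.26565868e-02]
 [-9.81553353e-01  2.26139631e-03 -1.91175055e-01]
 [ 1.91188361e-01  1.24539681e-02 -9.81474355e-01]] [-0.08145021  0.60254105  1.34294501]
side 52.09999126894226 321.38012012801335 243.66014265117556 -0.10145472788105461 [[-0.98160455 -0.19006954 -0.01805779]
 [-0.13125194  0.74046753 -0.65915155]
 [ 0.13865584 -0.64465604 -0.75179329]] [0.56431574 0.19326976 1.16776966]
0.1 [ 0.19504845 -0.48700752  0.23081469] [ 0.5858663  -0.58530792  0.3966326  -0.39605289] 0.9993050918242595
```

View pics/top0.png

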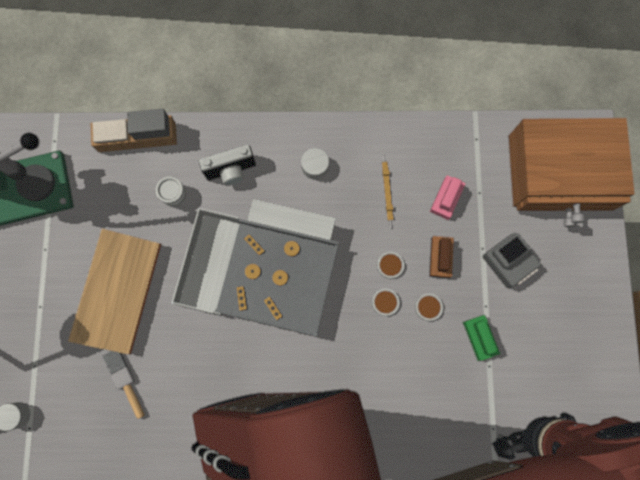

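View pics/side0.png

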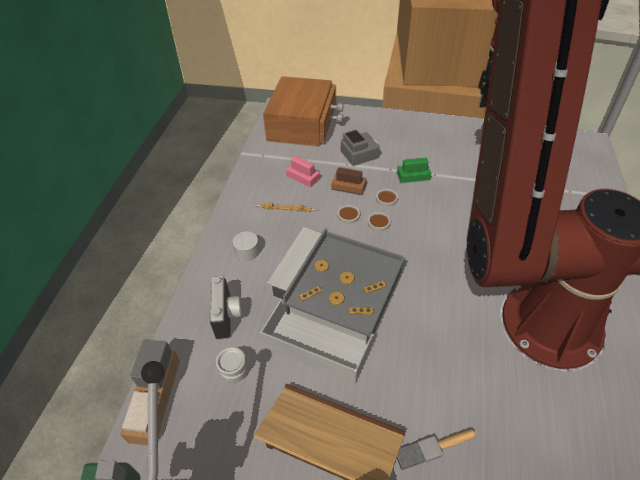

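The top view shows six punchings on the plate around (240-295, 240-310) and the tray to its left, with the ledge at (290,218). There are filters at (391,265), (386,302) and (429,307), the brown scraper at (441,256), and the rack at (115,290). The side view shows the same things. Next I'll crop for precise corners.

Run:
```python
import cv2
def crop(n,x,y,w,h,k,out):
    i=cv2.imread(f"pics/{n}0.png")[y:y+h,x:x+w]
    i=cv2.resize(i,None,fx=k,fy=k,interpolation=cv2.INTER_CUBIC)
    for a in range((-x)%20,w,20): cv2.putText(i,str(x+a),(a*k,10),0,.35,(0,255,255));cv2.line(i,(a*k,10),(a*k,18),(0,255,255))
    for a in range((-y)%20,h,20): cv2.putText(i,str(y+a),(0,a*k+4),0,.35,(0,255,255));cv2.line(i,(26,a*k),(34,a*k),(0,255,255))
    cv2.imwrite(out,i)
crop("top",165,195,180,150,4,"pics/c1.png")
crop("top",60,220,110,140,4,"pics/c2.png")
crop("side",250,220,180,150,4,"pics/c3.png")
crop("top",365,225,120,110,5,"pics/c4.png")
```

```text
(no output)
```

View pics/c1.png

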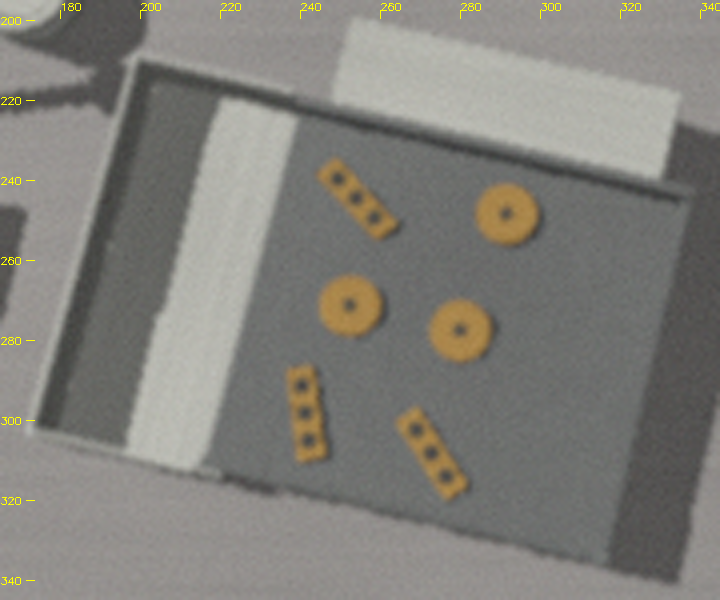

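View pics/c2.png

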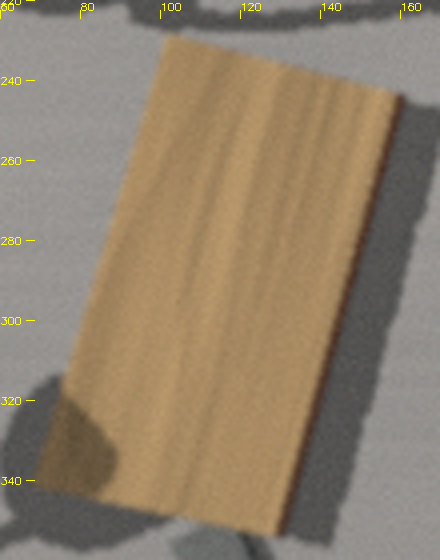

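View pics/c4.png

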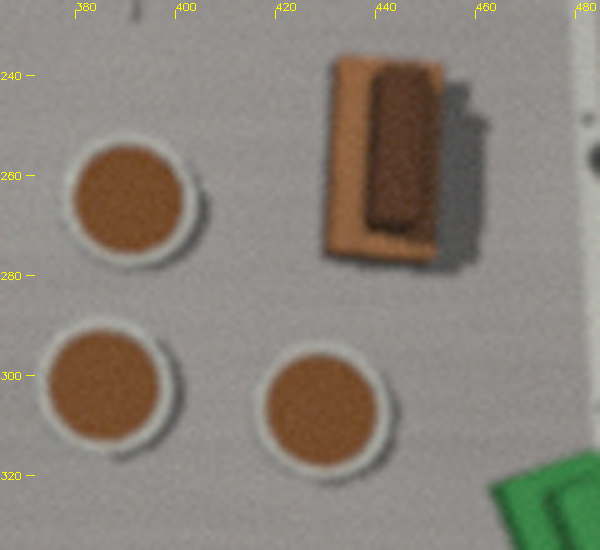

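The crops give these pixel points:
- **Ledge corners:** (253,199), (335.5,218), (330,240), (247.5,221).
- **Plate open edge:** (239.5,224.5) to (218,307.5).
- **Rack corners:** (101,229), (160,244), (130,354), (70,341).
- **Scraper top corners:** (432,236), (454,237), (452,277), (430,276).

Next I'll fit the poses and overlay the models on both views.

```bash
cat > h.py <<'E'
from rig import bot, solver, read_state, optics, ticket
import numpy as np, cv2
from scipy.optimize import least_squares
from scipy.spatial.transform import Rotation as Ro
def K(c):
    f=240/np.tan(np.radians(c["vertical_fov"]/2)); return f
def project(c,X):
    X=np.atleast_2d(X); p=X@np.array(c["R"]).T+np.array(c["t"]); s=p[:,:2]/p[:,2:]
    s=s*(1+c["k1"]*(s**2).sum(1,keepdims=True)); return s*K(c)+[c["cx"],c["cy"]]
def back(c,uv,z):
    d=(np.array(uv,float)-[c["cx"],c["cy"]])/K(c); s=d.copy()
    for _ in range(10): s=d/(1+c["k1"]*(s@s))
    R=np.array(c["R"]); o=-R.T@np.array(c["t"]); r=R.T@np.append(s,1); return o+r*(z-o[2])/r[2]
def T2(p,L):
    x,y,a=p; L=np.atleast_2d(L).astype(float); c,s=np.cos(a),np.sin(a)
    return np.c_[x+c*L[:,0]-s*L[:,1],y+s*L[:,0]+c*L[:,1],L[:,2]]
def fit(obs,p0):  # obs: list of (cam, local pts, uv)
    return least_squares(lambda p:np.concatenate([(project(c,T2(p,L))-uv).ravel() for c,L,uv in obs]),p0,loss="soft_l1")
def down(a): # tool down, jaw-opening axis x at world yaw a
    return np.roll((Ro.from_euler("z",a)*Ro.from_euler("x",np.pi/2*2)).as_quat(),1)
E
cat > m.py <<'E'
from h import *
t=optics.camera("top"); s=optics.camera("side")
print(K(t))
# tool frame check
q=read_state()["tcp_rot"]; print("tool axes\n",Ro.from_quat(np.roll(q,-1)).as_matrix().round(3))
L=np.array
led=L([[165,100,75],[165,-100,75],[111,-100,75],[111,100,75],[105,120,50],[-105,120,50]])/1e3
uv=L([[253,199],[335.5,218],[330,240],[247.5,221],[239.5,224.5],[218,307.5]])
r=fit([(t,led,uv)],[.55,.1,-.2]); P=r.x; print("plate",P.round(4),r.fun.round(1))
ca,sa=np.cos(.3),np.sin(.3)
rk=L([[68*ca,-135,44+68*sa],[68*ca,135,44+68*sa],[-74*ca-8*sa,135,44-74*sa+8*ca],[-74*ca-8*sa,-135,44-74*sa+8*ca]])/1e3
r=fit([(t,rk,L([[101,229],[70,341],[130,354],[160,244]]))],[.45,.45,1.3]); 
b=r
r2=fit([(t,rk,L([[70,341],[101,229],[160,244],[130,354]]))],[.45,.45,1.3]); b=r if r.cost<r2.cost else r2
Rk=b.x; print("rack",Rk.round(4),b.fun.round(1))
sc=L([[48,25,28],[48,-25,28],[-48,-25,28],[-48,25,28]])/1e3
r=fit([(t,sc,L([[432.4,235.6],[454,237.2],[452.4,277.4],[430,276.4]]))],[.45,-.2,0]); S=r.x; print("scraper",S.round(4),r.fun.round(1))
out=[]
for c in (t,s):
    im=c["pixels"].copy(); hsv=cv2.cvtColor(im,cv2.COLOR_BGR2HSV)
    m=cv2.inRange(hsv,(4,130,60),(18,255,200)); n,_,st,ce=cv2.connectedComponentsWithStats(m)
    for i in range(1,n):
        a=st[i]
        if 150<a[4]<900 and .6<a[2]/a[3]<1.9: print(a,back(c,ce[i],.010).round(4))
    k=4; 
    def seg(p,LL,col):
        u=(project(c,T2(p,LL))); out_u=((u+.5)*k).astype(int); return out_u
    big=cv2.resize(im,None,fx=k,fy=k,interpolation=cv2.INTER_CUBIC)
    for p,LL in ((P,led[:4]),(P,L([[105,120,50],[-105,120,50],[-105,-114,50],[105,-114,50]])/1e3),(P,L([[-114.5,219,64],[114.5,219,64],[114.5,113,64],[-114.5,113,64]])/1e3),(Rk,rk),(S,sc),(S,L([[38,12,64],[38,-12,64],[-38,-12,64],[-38,12,64]])/1e3)):
        cv2.polylines(big,[seg(p,LL,0)],True,(255,0,255),1)
    out.append(big)
a=cv2.resize(out[0][190*4:370*4,60*4:480*4],(800,343),interpolation=cv2.INTER_AREA); cv2.imwrite("pics/ov_t.png",a)
a=cv2.resize(out[1][150*4:480*4,240*4:440*4],None,fx=.45,fy=.45,interpolation=cv2.INTER_AREA); cv2.imwrite("pics/ov_s.png",a)
E
python3 m.py
```

```text
594.8404072708661
tool axes
 [[ 0.372 -0.     0.928]
 [-0.928  0.001  0.372]
 [-0.001 -1.     0.   ]]
plate [ 0.5111 -0.0083 -0.2307] [-0.   0.1  0.2 -0.2  0.6 -0.1 -0.2 -0.1  0.2 -0.8 -1.   2.4]
rack [0.4819 0.3759 1.355 ] [-0.2 -0.8 -2.5  0.7  0.6  0.9  1.  -1. ]
scraper [ 0.5643 -0.3978 -0.084 ] [ 0.2  0.4 -0.5  0.4 -0.4 -0.1  0.8 -0.8]
[381 255  20  20 312] [ 0.5478 -0.2762  0.01  ]
[376 292  20  20 322] [ 0.4585 -0.262   0.01  ]
[419 297  20  20 319] [ 0.4467 -0.3646  0.01  ]
[239 420  47  50 514] [0.1307 0.027  0.01  ]
[332 174  34  19 297] [ 0.5694 -0.3912  0.01  ]
[340 208  17  11 158] [ 0.5495 -0.2738  0.01  ]
[370 215  18  12 172] [ 0.4597 -0.2591  0.01  ]
```

View pics/ov_s.png

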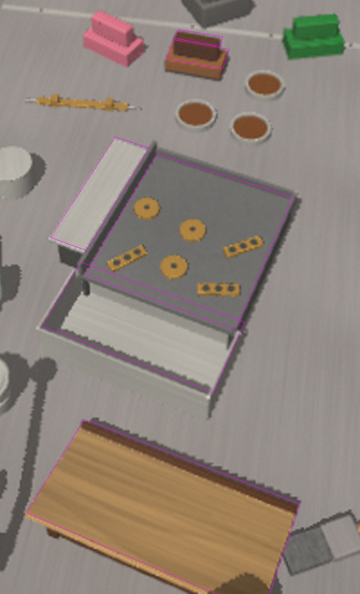

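The overlay matches the ledge, plate, tray, rack and scraper to within a couple of pixels. Now I'll locate the punchings in the plate frame and take the scraper.

```bash
python3 - <<'E'
s=open("h.py").read(); i=s.index("def down"); s=s[:i]+'''def down(a): # tool y down, jaw axis x at world yaw a
    c,s=np.cos(a),np.sin(a)
    return np.roll(Ro.from_matrix(np.array([[c,0,-s],[s,0,c],[0,-1,0]])).as_quat(),1)
P=np.array([.5111,-.0083,-.2307]); Rk=np.array([.4819,.3759,1.355]); S0=np.array([.5643,-.3978,-.084])
def inplate(X):
    c,s=np.cos(P[2]),np.sin(P[2]); d=np.asarray(X)[:2]-P[:2]; return np.array([c*d[0]+s*d[1],-s*d[0]+c*d[1]])
def chips(n):
    c=optics.camera(n); hsv=cv2.cvtColor(c["pixels"],cv2.COLOR_BGR2HSV)
    m=cv2.inRange(hsv,(14,110,90),(24,255,255)); k,_,st,ce=cv2.connectedComponentsWithStats(m)
    for i in range(1,k):
        if st[i][4]>40:
            for z in (.055,.01):
                q=inplate(back(c,ce[i],z))*1e3
                if abs(q[0])<125 and -125<q[1]<235: print(n,"z",z,st[i],q.round(0))
def rep(m=""):
    s=read_state(); print(m,"t",round(s["clock"],1),"p",np.round(s["ee_pos"],4),"w",round(s["gripper_width"],3),"F",np.round(s["wrist_force"],1))
'''
open("h.py","w").write(s)
E
python3 - <<'E'
from h import *
chips("top")
a=S0[2]-np.pi/2
bot.goto([S0[0],S0[1],.13],down(a)); rep()
bot.servo_line([S0[0],S0[1],.031],feed=.1,force_limit=15); rep()
bot.gripper_to(0); rep("grip")
bot.servo_line([S0[0],S0[1],.15],feed=.1); rep("up")
E
```

```text
top z 0.055 [245 235  19  19 105] [63. 74.]
top z 0.01 [245 235  19  19 105] [70. 80.]
top z 0.055 [284 241  15  15 158] [ 75. -14.]
top z 0.01 [284 241  15  15 158] [ 82. -11.]
top z 0.055 [245 264  15  15 159] [ 1. 62.]
top z 0.01 [245 264  15  15 159] [ 6. 68.]
top z 0.055 [273 270  15  15 163] [ 1. -4.]
top z 0.01 [273 270  15  15 163] [ 6. -0.]
top z 0.055 [237 287  10  23 111] [-66.  70.]
top z 0.01 [237 287  10  23 111] [-63.  77.]
top z 0.055 [265 298  16  21 108] [-72.  -5.]
top z 0.01 [265 298  16  21 108] [-69.  -1.]
 t 1.7 p [ 0.5636 -0.3986  0.1304] w 0.999 F [ 0.1 -1.   0.5]
 t 2.9 p [ 0.5647 -0.3982  0.0318] w 1.003 F [-0.  -0.1  0.5]
grip t 3.4 p [ 0.5644 -0.3978  0.0312] w 0.271 F [-0.7  1.8  2.2]
up t 4.8 p [ 0.5639 -0.3975  0.1491] w 0.268 F [-0.3  0.6 -2.9]
```

```bash
cat >> h.py <<'E'
H=.0315 # tcp above sole
def at(x,y,sole): return list(T2(P,[x/1e3,y/1e3,sole+H])[0])
AP=down(P[2]-np.pi/2)
def lane(x,y0=-80,y1=105,feed=.1):
    bot.servo_line(at(x,y0,.10),feed=.25)
    st=bot.servo_line(at(x,y0,.044),feed=.05,force_limit=6)
    z=read_state()["ee_pos"][2]-H; rep(f"touch {st} sole {z:.4f}")
    z=max(z,.049)+.001
    bot.servo_line(at(x,y0,z),feed=.05); bot.sleep(.3)
    bot.servo_line(at(x,y1,z),feed=feed); rep("end")
    bot.servo_line(at(x,y1-10,z),feed=.1)
    bot.servo_line(at(x,y1-10,.10),feed=.15)
E
python3 - <<'E'
from h import *
bot.servo_line(at(0,-80,.11),attitude=AP,feed=.2)
lane(0); lane(54); lane(-54)
bot.servo_line(at(0,-80,.10),feed=.25)
bot.servo_line([.45,-.30,.2],feed=.25); rep()
chips("top"); chips("side")
for n in("top","side"): cv2.imwrite(f"pics/{n}1.png",optics.camera(n)["pixels"])
cv2.imwrite("pics/m1.png",np.hstack([cv2.resize(cv2.imread("pics/top1.png")[190:350,160:460],None,fx=1.3,fy=1.3),cv2.resize(cv2.imread("pics/side1.png")[220:380,250:450],None,fx=1.3,fy=1.3)]))
E
```

```text
touch True sole 0.0494 t 7.7 p [ 0.4924 -0.086   0.0809] w 0.269 F [-1.4  0.8  5.8]Traceback (most recent call last):
  File "<stdin>", line 3, in <module>
  File "h.py", line 44, in lane
    bot.servo_line(at(x,y1,z),feed=feed); rep("end")
    ~~~~~~~~~~~~~~^^^^^^^^^^^^^^^^^^^^^^
rig.Unreachable: the arm cannot follow that straight line within its joint ranges
```

Run:
```python
from h import *
rep(); print(np.round(read_state()["q"],3))
B=down(P[2]+np.pi/2)
for x in(-54,0,54):
  for y in(-80,0,60,105):
    for z in (.05,.1):
      r=[solver.solve_ik(at(x,y,z),o) for o in(AP,B)]
      print(x,y,z,[None if q is None else np.round(q,2).tolist() for q in r])
```

```text
t 8.3 p [ 0.4927 -0.0861  0.0818] w 0.273 F [-0.4 -0.  -2.4]
[-0.32   0.387 -0.445  0.742  0.     3.053]
-54 -80 0.05 [[-0.33, 0.3, -0.59, 0.69, 0.0, 3.04], [-0.33, 0.3, -0.59, 0.69, 0.0, -0.1]]
-54 -80 0.1 [[-0.33, 0.23, -0.52, 0.82, 0.0, 3.04], [-0.33, 0.23, -0.52, 0.82, 0.0, -0.1]]
-54 0 0.05 [[-0.15, 0.32, -0.56, 0.7, 0.0, -3.06], [-0.15, 0.32, -0.56, 0.7, 0.0, 0.08]]
-54 0 0.1 [[-0.15, 0.25, -0.49, 0.83, 0.0, -3.06], [-0.15, 0.25, -0.49, 0.83, 0.0, 0.08]]
-54 60 0.05 [[-0.02, 0.35, -0.51, 0.71, 0.0, -2.93], [-0.02, 0.35, -0.51, 0.71, 0.0, 0.21]]
-54 60 0.1 [[-0.02, 0.29, -0.44, 0.84, 0.0, -2.93], [-0.02, 0.29, -0.44, 0.84, 0.0, 0.21]]
-54 105 0.05 [[0.07, 0.38, -0.47, 0.73, 0.0, -2.84], [0.07, 0.38, -0.47, 0.73, 0.0, 0.3]]
-54 105 0.1 [[0.07, 0.32, -0.4, 0.86, 0.0, -2.84], [0.07, 0.32, -0.4, 0.86, 0.0, 0.3]]
0 -80 0.05 [[-0.32, 0.39, -0.45, 0.74, 0.0, 3.05], [-0.32, 0.39, -0.45, 0.74, 0.0, -0.09]]
0 -80 0.1 [[-0.32, 0.33, -0.38, 0.86, 0.0, 3.05], [-0.32, 0.33, -0.38, 0.86, 0.0, -0.09]]
0 0 0.05 [[-0.16, 0.4, -0.42, 0.75, 0.0, -3.07], [-0.16, 0.4, -0.42, 0.75, 0.0, 0.07]]
0 0 0.1
[... 448 characters left out ...]
0.31, 0.47, -0.3, 0.8, 0.0, 3.06], [-0.31, 0.47, -0.3, 0.8, 0.0, -0.08]]
54 -80 0.1 [[-0.31, 0.42, -0.24, 0.91, 0.0, 3.06], [-0.31, 0.42, -0.24, 0.91, 0.0, -0.08]]
54 0 0.05 [[-0.17, 0.49, -0.27, 0.81, 0.0, -3.08], [-0.17, 0.49, -0.27, 0.81, 0.0, 0.06]]
54 0 0.1 [[-0.17, 0.44, -0.21, 0.92, 0.0, -3.08], [-0.17, 0.44, -0.21, 0.92, 0.0, 0.06]]
54 60 0.05 [[-0.06, 0.51, -0.23, 0.83, 0.0, -2.97], [-0.06, 0.51, -0.23, 0.83, 0.0, 0.17]]
54 60 0.1 [[-0.06, 0.46, -0.17, 0.94, 0.0, -2.97], [-0.06, 0.46, -0.17, 0.94, 0.0, 0.17]]
54 105 0.05 [[0.01, 0.54, -0.19, 0.85, 0.0, -2.9], [0.01, 0.54, -0.19, 0.85, 0.0, 0.25]]
54 105 0.1 [[0.01, 0.49, -0.13, 0.96, 0.0, -2.9], [0.01, 0.49, -0.13, 0.96, 0.0, 0.25]]
```

```bash
sed -i 's/^AP=.*/AP=down(P[2]+np.pi\/2)/' h.py
cat > sweep.py <<'E'
from h import *
bot.servo_line(at(0,-80,.13),feed=.15)
q=list(read_state()["q"]); q[5]-=np.pi
bot.goto_joints(q); rep("turned")
bot.servo_line(at(0,-80,.11),attitude=AP,feed=.1)
lane(0); lane(54); lane(-54)
E
cat > look.py <<'E'
import sys
from h import *
k=sys.argv[1]
bot.servo_line(at(0,-80,.10),feed=.25)
bot.servo_line([.45,-.30,.2],feed=.25); rep()
chips("top"); chips("side")
for n in("top","side"): cv2.imwrite(f"pics/{n}{k}.png",optics.camera(n)["pixels"])
cv2.imwrite(f"pics/m{k}.png",np.hstack([cv2.resize(cv2.imread(f"pics/top{k}.png")[190:370,160:460],None,fx=1.5,fy=1.5),cv2.resize(cv2.imread(f"pics/side{k}.png")[200:380,240:440],None,fx=1.5,fy=1.5)]))
E
python3 sweep.py && python3 look.py 1
```

```text
turned t 11.6 p [ 0.4924 -0.086   0.1608] w 0.273 F [-0.2  0.1 -2.3]
touch True sole 0.0493 t 13.1 p [ 0.4922 -0.0862  0.0808] w 0.27 F [-0.8 -0.2  5.2]
end t 15.7 p [0.5351 0.0935 0.0818] w 0.271 F [-0.7 -0.1 -2.4]
touch True sole 0.0492 t 18.2 p [ 0.5448 -0.0982  0.0807] w 0.277 F [-1.4  0.7  5.5]
end t 20.8 p [0.5876 0.0811 0.0817] w 0.272 F [ 0.1  0.3 -2.8]
touch True sole 0.0621 t 23.2 p [ 0.4404 -0.0738  0.0936] w 0.271 F [ 1.9 -1.2  1.2]
end t 25.8 p [0.4825 0.1059 0.0946] w 0.269 F [ 0.4 -0.9 -3.6]
 t 28.4 p [ 0.45   -0.2984  0.1995] w 0.271 F [ 0.1  1.1 -3.1]
top z 0.055 [222 230  15  20 173] [ 62. 139.]
top z 0.01 [222 230  15  20 173] [ 69. 147.]
top z 0.055 [220 260   9  14  77] [ -3. 130.]
top z 0.01 [220 260   9  14  77] [  1. 139.]
top z 0.055 [224 290  22  17 107] [-69.  86.]
top z 0.01 [224 290  22  17 107] [-67.  93.]
top z 0.055 [262 299  20  19 102] [-72.  -2.]
top z 0.01 [262 299  20  19 102] [-70.   2.]
side z 0.055 [365 281  20  15 103] [-73.   2.]
side z 0.01 [365 281  20  15 103] [-64. -30.]
side z 0.055 [351 307  19  19 114] [-69.  91.]
side z 0.01 [351 307  19  19 114] [-60.  63.]
side z 0.055 [284 311  23  23 295] [ 59. 167.]
side z 0.01 [284 311  23  23 295] [ 74. 143.]
side z 0.055 [318 320  14  19 217] [ -8. 156.]
side z 0.01 [318 320  14  19 217] [  3. 131.]
```

View pics/m1.png

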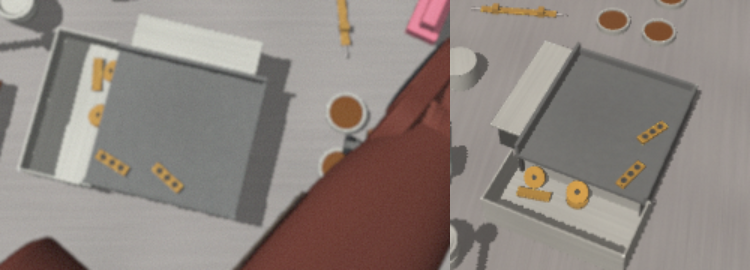

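Four punchings are in the tray. Two strips are still on the plate because the third lane rode on the low rim, touching at 62 mm. I'll repeat it slightly inward.

```bash
python3 - <<'E'
from h import *
bot.servo_line(at(0,-80,.11),feed=.2)
for x in (-49,-45,-41):
    bot.servo_line(at(x,-80,.10),feed=.2)
    bot.servo_line(at(x,-80,.044),feed=.05,force_limit=6)
    z=read_state()["ee_pos"][2]-H; rep(f"{x} sole {z:.4f}")
    if z<.053: break
    bot.servo_line(at(x,-80,.10),feed=.1)
else: raise SystemExit
z=max(z,.049)+.001
bot.servo_line(at(x,-80,z),feed=.05); bot.sleep(.3)
bot.servo_line(at(x,105,z),feed=.08); rep("end")
bot.servo_line(at(x,95,z)); bot.servo_line(at(x,95,.1))
E
python3 look.py 2
```

```text
-49 sole 0.0490 t 31.1 p [ 0.4441 -0.0748  0.0805] w 0.274 F [-0.  -0.9 -1.1]
end t 34.2 p [0.4874 0.1049 0.0815] w 0.276 F [-0.2  0.2 -3.3]
 t 36.8 p [ 0.45   -0.2984  0.1995] w 0.269 F [ 1.  -0.1 -3.7]
top z 0.055 [222 230  15  20 172] [ 62. 139.]
top z 0.01 [222 230  15  20 172] [ 69. 147.]
top z 0.055 [220 260   9  14  76] [ -3. 130.]
top z 0.01 [220 260   9  14  76] [  1. 139.]
top z 0.055 [208 285  13  16  56] [-72. 132.]
top z 0.01 [208 285  13  16  56] [-70. 140.]
side z 0.055 [284 311  23  23 295] [ 59. 167.]
side z 0.01 [284 311  23  23 295] [ 74. 143.]
side z 0.055 [318 320  14  19 215] [ -8. 156.]
side z 0.01 [318 320  14  19 215] [  3. 131.]
side z 0.055 [341 330  23  23 192] [-78. 157.]
side z 0.01 [341 330  23  23 192] [-70. 132.]
```

View pics/m2.png

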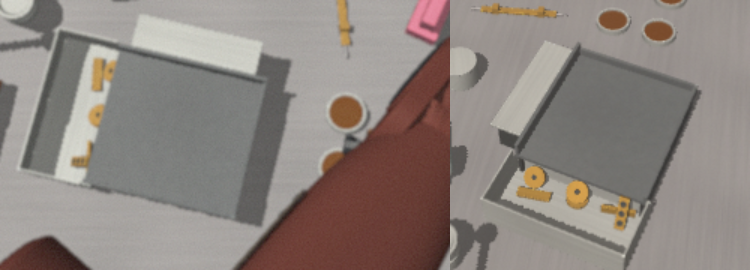

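All six punchings are in the tray: three discs, two of them stacked at the front, and three strips. Now the scraper goes onto the ledge, with its long side along it.

Run:
```python
from h import *
A=down(P[2])
bot.servo_line(at(0,-60,.15),feed=.2)
bot.goto(at(60,-20,.15),A); rep("rot")
bot.servo_line(at(136.5,0,.11),feed=.15)
bot.sleep(.2); st=bot.servo_line(at(136.5,0,.068),feed=.03,force_limit=5)
z=read_state()["ee_pos"][2]-H; rep(f"touch {st} {z:.4f}")
bot.servo_line(at(136.5,0,max(z,.0745)),feed=.03) if z>.0745 else None
bot.gripper_to(1.0); rep("rel")
bot.servo_line(at(136.5,0,.2),feed=.15)
bot.goto([.45,-.30,.25],A); rep()
for n in("top","side"): cv2.imwrite(f"pics/{n}3.png",optics.camera(n)["pixels"])
cv2.imwrite("pics/m3.png",np.vstack([np.hstack([cv2.resize(cv2.imread("pics/top3.png")[180:330,200:360],None,fx=2.5,fy=2.5,interpolation=3),cv2.resize(cv2.imread("pics/side3.png")[210:360,250:410],None,fx=2.5,fy=2.5,interpolation=3)])]))
```

```text
rot t 39.8 p [ 0.5648 -0.0418  0.1815] w 0.271 F [ 0.4  0.4 -2.9]
touch True 0.0740 t 41.9 p [ 0.6438 -0.0397  0.1055] w 0.272 F [-0.3 -0.4  5.2]
rel t 42.5 p [ 0.6428 -0.0395  0.1042] w 1.0 F [-1.  -0.2  0.1]
 t 44.7 p [ 0.4506 -0.2994  0.2498] w 1.001 F [-0.4  0.4  0.2]
```

View pics/m3.png

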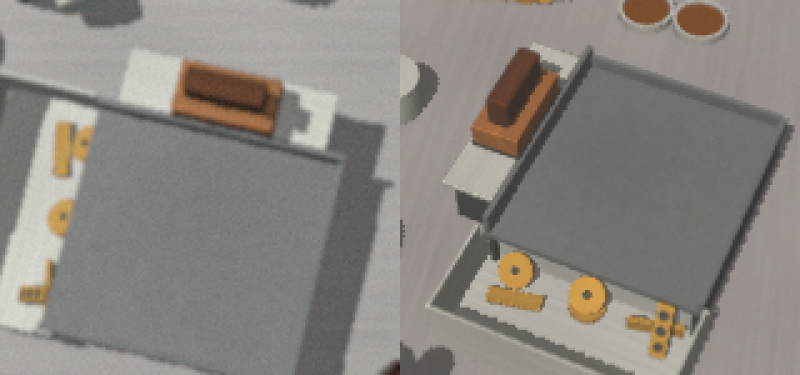

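The scraper stands upright on the ledge. In the side view two filters now look closer together, so I'll clear the arm and measure them again.

```bash
cat >> h.py <<'E'
def filters():
    for n in ("top","side"):
        c=optics.camera(n); hsv=cv2.cvtColor(c["pixels"],cv2.COLOR_BGR2HSV)
        m=cv2.inRange(hsv,(4,130,60),(18,255,200)); k,_,st,ce=cv2.connectedComponentsWithStats(m)
        for i in range(1,k):
            if 100<st[i][4]<900: print(n,st[i],back(c,ce[i],.010).round(4))
def rackpose(x,y,h,flip=0): # TCP pose: x,y on the face (m), h above the face along normal
    Rr=Ro.from_euler("z",Rk[2])*Ro.from_euler("y",-.3); R=Rr.as_matrix()
    p=np.array([Rk[0],Rk[1],.044])+R@[x,y,h]
    s=-1 if flip else 1; X=s*R[:,0]; Y=-R[:,2]
    return list(p),np.roll(Ro.from_matrix(np.c_[X,Y,np.cross(X,Y)]).as_quat(),1)
E
python3 - <<'E'
from h import *
bot.goto_joints([-1.329,0.291,-0.153,1.127,0,1.431]); rep()
filters()
for f in(0,1):
  for y in(-.085,0,.085):
    for h in (.01,.12):
      q=solver.solve_ik(*rackpose(0,y,h,f)); print(f,y,h,None if q is None else np.round(q,2))
c=optics.camera("top"); cv2.imwrite("pics/top4.png",c["pixels"])
cv2.imwrite("pics/m4.png",cv2.resize(c["pixels"][220:340,350:490],None,fx=4,fy=4,interpolation=3))
E
```

```text
t 46.0 p [ 0.1963 -0.4871  0.2314] w 0.995 F [ 0.7 -1.   0.1]
top [270 205  42  28 545] [ 0.6605 -0.0325  0.01  ]
top [381 255  20  20 308] [ 0.5484 -0.2761  0.01  ]
top [378 281  21  20 316] [ 0.4849 -0.2691  0.01  ]
top [419 297  20  20 321] [ 0.4467 -0.3647  0.01  ]
top [245 425  35  46 283] [0.1252 0.0198 0.01  ]
side [378 192  17  10 137] [ 0.4484 -0.3624  0.01  ]
side [261 203  50   8 170] [ 0.7313 -0.2666  0.01  ]
side [340 208  17  11 158] [ 0.5497 -0.2738  0.01  ]
side [361 212  18  12 169] [ 0.4862 -0.2663  0.01  ]
side [279 239  34  33 314] [ 0.6645 -0.0826  0.01  ]
side [290 311  13  14 104] [0.6179 0.1001 0.01  ]
side [285 325  22   9 106] [0.6121 0.1296 0.01  ]
side [309 394  96  41 356] [0.4332 0.3126 0.01  ]
0 -0.085 0.01 [ 0.33  0.57 -0.26  0.58  0.26  0.56]
0 -0.085 0.12 [ 0.28  0.43 -0.19  0.81  0.26  0.51]
0 0 0.01 [ 0.41  0.47 -0.45  0.47  0.24  0.65]
0 0 0.12 [ 0.36  0.31 -0.37  0.72  0.25  0.6 ]
0 0.085 0.01 [ 0.52  0.38 -0.61  0.37  0.22  0.75]
0 0.085 0.12 [ 0.46  0.2  -0.53  0.65  0.23  0.7 ]
1 -0.085 0.01 [ 0.33  0.57 -0.26  0.58  0.26 -2.58]
1 -0.085 0.12 [ 0.28  0.43 -0.19  0.81  0.26 -2.63]
1 0 0.01 [ 0.41  0.47 -0.45  0.47  0.24 -2.49]
1 0 0.12 [ 0.36  0.31 -0.37  0.72  0.25 -2.55]
1 0.085 0.01 [ 0.52  0.38 -0.61  0.37  0.22 -2.39]
1 0.085 0.12 [ 0.46  0.2  -0.53  0.65  0.23 -2.44]
```

View pics/m4.png

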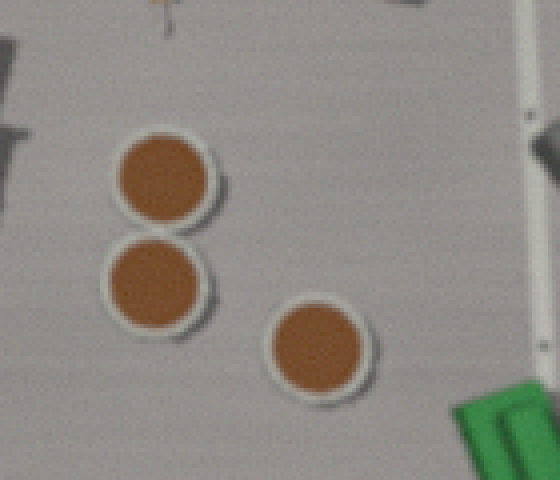

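The filters are now at (0.549,-0.275), (0.4855,-0.268) and (0.4475,-0.3635). The first two touch, so I'll grip across their joining line. I'll do one first and check it.

```bash
cat > place.py <<'E'
import sys
from h import *
x,y,a,ry=map(float,sys.argv[1:5])
D=down(a)
bot.goto([x,y,.12],D); bot.gripper_to(1.0)
bot.servo_line([x,y,.03],feed=.12); bot.sleep(.2)
st=bot.servo_line([x,y,-.016],feed=.03,force_limit=5); z=read_state()["ee_pos"][2]; rep(f"counter {st}")
g=z+.0065; bot.servo_line([x,y,g],feed=.05); bot.gripper_to(0); rep("grip")
if not .6<read_state()["gripper_width"]<.9: raise SystemExit("bad grip")
bot.servo_line([x,y,.20],feed=.12); rep("up")
p,o=rackpose(0,ry,.13); bot.goto(p,o); w=read_state()["gripper_width"]; rep("over")
if w<.6: raise SystemExit("lost")
bot.servo_line(rackpose(0,ry,.03)[0],feed=.12); bot.sleep(.2)
st=bot.servo_line(rackpose(0,ry,g-.010)[0],feed=.02,force_limit=4)
R=Ro.from_euler("z",Rk[2])*Ro.from_euler("y",-.3)
loc=R.inv().apply(np.array(read_state()["ee_pos"])-[Rk[0],Rk[1],.044]); rep(f"face {st} local {loc.round(4)} g {g:.4f}")
bot.gripper_to(1.0); bot.servo_line(rackpose(0,ry,.13)[0],feed=.12); rep("off")
E
python3 place.py .549 -.275 1.46 -.085
python3 - <<'E'
from h import *
bot.goto([.45,-.25,.25],down(1.46)); filters()
for n in("top","side"): cv2.imwrite(f"pics/{n}5.png",optics.camera(n)["pixels"])
cv2.imwrite("pics/m5.png",np.hstack([cv2.resize(cv2.imread("pics/top5.png")[210:370,50:210],None,fx=2.4,fy=2.4,interpolation=3),cv2.resize(cv2.imread("pics/side5.png")[320:480,240:410],None,fx=2.4,fy=2.4,interpolation=3)]))
E
```

```text
counter True t 50.5 p [ 0.5489 -0.2749 -0.0131] w 0.997 F [-0.9  0.9  6.8]
grip t 51.1 p [ 0.5495 -0.2756 -0.0053] w 0.717 F [-3.8  0.3 14.9]
up t 53.0 p [ 0.5487 -0.2748  0.1993] w 0.721 F [0.7 0.3 0.2]
over t 55.1 p [0.5573 0.3194 0.1683] w 0.724 F [-0.3 -0.2 -0.8]
face True local [-0.0001 -0.0849 -0.0058] g -0.0066 t 57.9 p [0.5652 0.3593 0.0385] w 0.723 F [-2.  -2.3  7.4]
off t 59.6 p [0.5562 0.3201 0.1674] w 0.998 F [ 0.5 -0.  -0.8]
top [270 205  42  29 589] [ 0.66   -0.0338  0.01  ]
top [395 226  30  39 262] [ 0.5992 -0.3249  0.01  ]
top [115 246  22  21 350] [0.5704 0.3665 0.01  ]
top [451 275  32  36 205] [ 0.4808 -0.4518  0.01  ]
top [347 306  36  37 277] [ 0.4087 -0.2069  0.01  ]
top [326 330  40  26 142] [ 0.3622 -0.1614  0.01  ]
top [323 354  18  31 135] [ 0.3017 -0.135   0.01  ]
side [378 192  17  10 139] [ 0.4481 -0.3622  0.01  ]
side [261 203  50   8 169] [ 0.7321 -0.2666  0.01  ]
side [361 212  18  12 170] [ 0.4858 -0.2661  0.01  ]
side [279 239  34  33 314] [ 0.6645 -0.0826  0.01  ]
side [289 311  14  15 123] [0.6177 0.099  0.01  ]
side [314 396  91  39 345] [0.4278 0.3139 0.01  ]
side [280 406  26  20 407] [0.5711 0.3383 0.01  ]
```

View pics/m5.png

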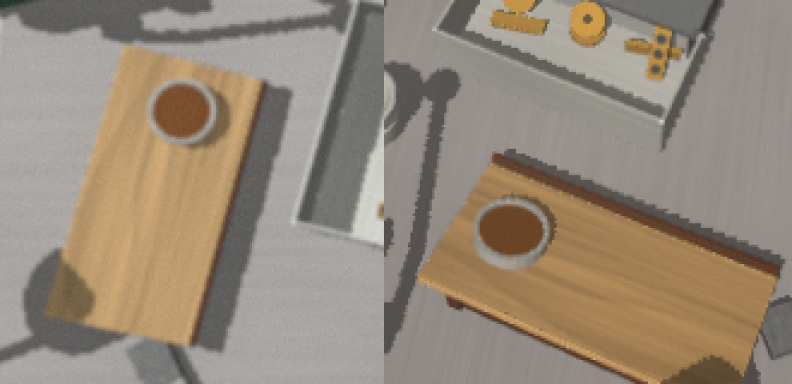

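The first filter lies flat on the wood at (180,110) of the crop. Now the other two, which the side view shows have not moved.

```bash
python3 place.py .4855 -.268 1.46 0
python3 - <<'E'
from h import *
bot.goto([.45,-.15,.25],down(1.3)); filters()
E
python3 place.py .4475 -.3635 1.3 .083
python3 - <<'E'
from h import *
bot.goto_joints([-1.329,0.291,-0.153,1.127,0,1.431]); rep(); filters()
for n in("top","side"): cv2.imwrite(f"pics/{n}6.png",optics.camera(n)["pixels"])
cv2.imwrite("pics/m6.png",np.hstack([cv2.resize(cv2.imread("pics/top6.png")[140:370,50:360],None,fx=1.3,fy=1.3,interpolation=3),cv2.resize(cv2.imread("pics/side6.png")[220:480,240:440],None,fx=1.15,fy=1.15,interpolation=3)])) if 0 else None
a=cv2.resize(cv2.imread("pics/top6.png")[190:370,60:360],(480,288),interpolation=3); b=cv2.resize(cv2.imread("pics/side6.png")[215:480,230:430],(318,422),interpolation=3)
o=np.zeros((422,798,3),np.uint8); o[:288,:480]=a; o[:,480:]=b; cv2.imwrite("pics/m6.png",o)
E
```

```text
counter True t 65.1 p [ 0.4854 -0.2679 -0.0131] w 1.002 F [-0.2  0.7  8. ]
grip t 65.7 p [ 0.486  -0.2685 -0.0053] w 0.721 F [-4.2  1.7 17.2]
up t 67.6 p [ 0.4852 -0.2678  0.1994] w 0.722 F [-0.4 -0.2 -0.7]
over t 69.8 p [0.4743 0.3378 0.1682] w 0.721 F [-0.2  1.  -0.6]
face True local [-0.0001  0.0001 -0.0059] g -0.0066 t 72.5 p [0.4822 0.3775 0.0384] w 0.718 F [-0.1 -1.9  6.6]
off t 74.2 p [0.4733 0.3383 0.1675] w 0.997 F [ 1.3  0.4 -0.1]
top [270 205  42  29 580] [ 0.66   -0.0334  0.01  ]
top [115 246  22  21 350] [0.5704 0.3666 0.01  ]
top [105 281  22  21 360] [0.4839 0.3853 0.01  ]
top [419 297  20  20 319] [ 0.4468 -0.3647  0.01  ]
top [283 326  27  25 136] [ 0.3732 -0.0489  0.01  ]
top [246 346  37  47 333] [0.3074 0.0208 0.01  ]
top [206 431  23  27 133] [0.1392 0.13   0.01  ]
side [378 192  17  10 138] [ 0.4477 -0.362   0.01  ]
side [261 203  50   8 168] [ 0.7319 -0.2667  0.01  ]
side [279 239  34  33 313] [ 0.6645 -0.0825  0.01  ]
side [289 311  14  14 126] [0.6181 0.0984 0.01  ]
side [309 394  96  41 347] [0.4307 0.3132 0.01  ]
side [280 406  26  20 407] [0.571  0.3383 0.
[... 563 characters left out ...]
270 205  42  28 568] [ 0.6606 -0.0329  0.01  ]
top [115 246  22  21 350] [0.5703 0.3665 0.01  ]
top [105 281  22  21 361] [0.4841 0.3853 0.01  ]
top [ 95 316  22  21 365] [0.4009 0.4035 0.01  ]
top [253 419  25  21 142] [0.1666 0.0232 0.01  ]
top [265 453  18  27 143] [ 0.0861 -0.0013  0.01  ]
side [261 203  50   8 171] [ 0.7316 -0.2665  0.01  ]
side [279 239  34  33 315] [ 0.6646 -0.0825  0.01  ]
side [290 311  13  15 108] [0.6173 0.0999 0.01  ]
side [285 325  22   9 104] [0.6119 0.1299 0.01  ]
side [310 395  95  40 333] [0.4291 0.3136 0.01  ]
side [280 406  26  20 406] [0.5711 0.3383 0.01  ]
side [319 422  26  21 436] [0.4839 0.3578 0.01  ]
side [358 437  27  23 467] [0.3994 0.3762 0.01  ]
```

View pics/m6.png

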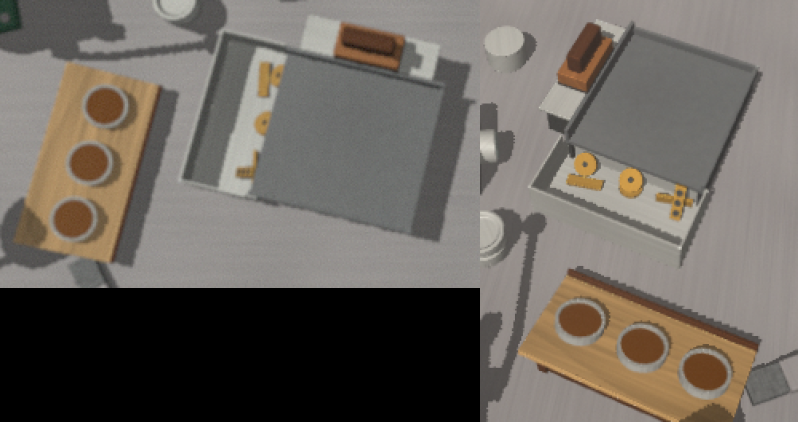

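All three filters lie apart and flat on the rack, the scraper stands on the ledge, and the plate is empty with six punchings in the tray. Handing in.

```bash
python3 -c "
from h import *
rep(); print(ticket.finish_job())"
```

```text
t 92.4 p [ 0.1956 -0.4872  0.2313] w 0.999 F [-0.1  0.5 -0.2]
the job is handed in; nothing more can be done
None
```

I finished the job and handed it in at 92 s of the 208 s allowed. No verdict was reported.

- **Sweeping:** I pushed all six punchings off the plate with the scraper, using only the scraper. The -x lane rode on the low rim the first time, so I repeated it slightly further in and it cleared. Two discs and two strips ended up lying on each other in the tray.
- **Scraper:** It stands upright on the ledge. I judged this from the images and from contact at 74 mm against the stated 75 mm.
- **Filters:** One had been knocked aside during the run, so I measured them again before gripping. All three then went onto the slope at about -85, 0 and +83 mm along the rack. The first two had not moved in the later pictures.

The last pictures, from both cameras, show an empty plate, all punchings in the tray, the scraper on the ledge, and the filters flat and apart on the wood. The arm was back at its start pose, touching nothing.

Punching heights in the tray and the filters' tilt were judged by eye from the images, not measured. I did not measure whether the leave-alone things had moved, but the arm never worked close to them.

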